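# Unhook the bearing cap and seat it on the gearbox cover

### The job

Press the sprung keeper pin at the end of the hook peg fully down so that it clicks and stays down, then take the hanging bearing cap off the peg. Lower the cap by hand into the bore of the gearbox end cover and turn it, without forcing it, until its notches drop over the two dowels and its flange lies flush on the cover, then let go; leave the gear, the oil bottle and the spanner where they are.

Things in the scene. Friction and masses are not known exactly. Their poses are not given: they have to be found in the camera images.
- stand: Grey steel hook stand, fixed to the bench. Origin: on the bench, straight below the middle of where the cap hangs; z up. Its level steel peg points along the stand's own -x; its top face is 200 mm above the bench. The base plate (10 mm thick) reaches from x = -40 to +130 mm, 110 mm wide; the post's near face is at x = +76 mm. The post ends at peg height.
- peg_top (a point): On the peg's top face above the stand's origin; axes as the stand's. The peg is a flat bar on edge, 14 mm wide (y) and 24 mm high, with an end block 26 mm long and 22 mm wide, as high as the bar. Nothing stands above the peg but the keeper pin and the cap.
- peg_end (a point): On the peg's top face at its free end, 63 mm from peg_top along the stand's -x; axes as the stand's. The cap comes off past this end: lifted some 8 mm and drawn level along the peg; its flange lies below the peg, so it can be raised only once the cap's axis is more than 55 mm beyond this end.
- keeper (a joint): Keeper pin travel in m: 0 = up (cap locked on the peg), 0.020 = fully down (open). Over-centre spring: it resists with about 6 N at first, falling to nothing at 0.011, beyond which it snaps down by itself and stays down; let go earlier, it springs back up.
- keeper_top (a point): Centre of the top of the keeper pin: a plain upright steel pin, 16 mm in diameter, in the peg's end block, 50 mm from peg_top along the stand's -x. Up, it stands 22 mm above the peg's top face; down, 2 mm. It moves straight down only; the cap cannot push it aside.
- cap: Aluminium bearing cap, about 0.5 kg, loose, hanging upright on the peg by its lug. Origin: centre of the underside of its spigot, z up. Round spigot 40 mm in diameter, z = 0 to 28 mm, foot chamfered 3 mm; square flange 100 x 100 mm, z = 28 to 40 mm; upright lug above, to z = 122 mm. A half turn makes no difference.
- cap_grip (a point): Centre of the solid bar at the top of the cap's lug, 104 mm above the cap's origin, axes as the cap's. The lug is a plate 10 mm thick (x), 64 mm wide (y), with a window 40 mm wide from z = 46 to 86 mm of the cap, through which the peg passes along the cap's x. Grip the bar above it (z = 86 to 122 mm) across its thickness. Hanging, the cap can rise 16 mm at most.
- cap_flange (a point): Centre of the flange's underside, 28 mm above the cap's origin, axes as the cap's. Two notches 14 mm wide are cut into the flange from the middles of its +x and -x edges, ending 35 mm from the axis.
- cover: Aluminium gearbox end cover lying flat, fixed to the bench. Origin: on the bench below the bore's axis, z up. Block 140 x 120 mm (x, y), 45 mm high, with corner bosses to about 166 x 140 mm; a plain through bore 44 mm in diameter in the middle.
- seat (a point): Centre of the bore's mouth in the cover's flat top face, 45 mm above the bench; axes as the cover's. Two upright steel dowels, 10 mm in diameter, stand 12 mm above this face, 42 mm from the bore's axis on the +x and -x sides. Seated, the cap has cap_flange here and its x along the cover's x, either way round.
- gear: Bystander: loose steel gear lying flat, 120 mm across, 22 mm thick, hub 44 mm across to 45 mm height. Origin: centre of the underside.
- oil: Bystander: grey oil bottle with a red cap, 70 mm in diameter, 200 mm tall, standing. Origin: centre of the underside.
- spanner: Bystander: steel spanner lying flat on the bench, 180 mm long along its x. Origin: under its middle.
Mind the look-alikes: they are no part of the job. Leave any orange look-alike of the cap alone. Leave any turquoise look-alike of the cover alone.

How it is judged:
By the outcome, as a careful person would: the job done as asked, in the order asked, and still so for the second after the job is handed in, with the robot touching nothing.
It also fails if it takes over 48 s, if anything falls off the work surface, if the arm or the gripper's body presses on something with over 40 N, if the wrist force passes 120 N, or if a joint passes its speed limit or range.

### The arm

A 6-joint arm with a two-finger parallel gripper is mounted at the origin on the work surface. World frame = base frame: x ahead of the robot, y to its left, z up, the work surface at z = 0. Lengths are in m, angles in rad, forces in N, time in s.
With the tool pointing down it reaches from about 0.3 to 0.75 m from the base axis. Payload 8.5 kg.
Tool frame: the origin (TCP) lies at the very end of the fingers, on their centre line; the grasp point (between the pads) lies 19 mm behind it (arm.tcp_to_grasp is the distance from the TCP to the grasp point, in m); z points along the fingers, y is the line along which they close (so a half turn about z gives the same grasp; the last joint's range is limited). The gripper opens to 85 mm and grips with 20 to 120 N. Pads are 22 mm wide; open, the fingers measure 114 mm over their backs; the gripper's body (76 mm by 85 mm) begins 54 mm behind the grasp point. The pads swing forward as they close: fully open they stand 13 mm farther back than shut.
Start: joints at [-0.215, 0.381, 1.297, -0, 1.464, -0.215], TCP at [0.55, 0, 0.231] pointing down, gripper open.
Joint ranges: [-3.11, 3.11], [-0.89, 2.33], [0.22, 2.48], [-1.42, 4.56], [0.17, 2.85], [-2.88, 2.88]. Speed limits (rad/s): [2.39, 2.39, 3.14, 3.14, 3.14, 3.14].

### API

Orientations are given as [roll, pitch, yaw] about the fixed x, y, z axes, in that order (R = Rz(yaw) Ry(pitch) Rx(roll)).
In Python, from workcell import arm, grip, grab_frame, job gives the robot as it stands. Calls block until the motion is done:
- arm.goto(position, orientation): joint-space move of the TCP to a pose.
- arm.movel(position, ori=None, feed=0.15, force_limit=None): straight line of the TCP; ori=None keeps the orientation; feed is the mean speed in m/s. With force_limit (N) it stops when the force on the tool has changed by that much, and returns True; else False.
- arm.move_j(angles): joint-space move.
- grip(opening): finger opening in m; the grip force is fixed at half the most; returns when the fingers have stopped.
- arm.hold(seconds).
- arm.solve_ik(position, orientation): joint angles nearest the present ones, or None.
- arm.sense(): the state.
- grab_frame(name): name is "scene" or "side" or "wrist"; returns a dict with "image" (480x640x3 uint8, blue, green, red), "depth" (480x640 float32, m along the optical axis (not along the pixel's ray), 0 where there is no reading), "mtx" (3x3 intrinsics, pixels), "R" (3x3) and "t" (3): a world point X has camera coordinates R X + t; the wrist camera has in their place "hand_eye" (4x4, takes a point from camera to tool coordinates, whose origin is the TCP and whose axes are the flange's). Camera axes: x right, y down, z forward; pixel columns grow to the right and rows downward; lengths in m; the calibration is good to about 2 mm. A picture is of the moment at which its call begins: read the wrist's pose just before it.
A pose or a line that the arm cannot do raises arm.MotionError and nothing moves.
- job.hand_in(): hands the job in; it is judged then, once.
The state is a dict: "t": time; "joint_pos": joint angles; "joint_vel": joint speeds; "joint_torque": joint torques, N m; "position": TCP position; "tcp_rot": TCP orientation; "contact_force": force on the tool from outside, world axes, zero at the start; "moment": the same for the moment, N m; "gripper_width": finger opening in m; "gripper_force": force on a finger pad.
Only numpy, scipy, OpenCV 4.12 (cv2) and the standard library are available. Lean on these libraries where they do the work, as an engineer would, in place of code of your own. Each camera call takes 0.05 s, during which the arm holds its last target. There are 200 camera calls.

## Working session

There is one attempt and no reset: what is moved stays moved. The work goes in short steps, each a Python script; the robot and the scene stay as the last script left them, time stands still between calls to the robot, and variables do not carry over. Pictures are saved under pics/ and viewed, at most 10 in all, crops included, and the job is handed in when it is done.

```bash
ls; mkdir -p pics
cat > h.py <<'E'
import numpy as np, cv2
from workcell import arm, grip, grab_frame, job
def shot(n):
    s=arm.sense(); f=grab_frame(n); f['s']=s
    if 'hand_eye' in f:
        from scipy.spatial.transform import Rotation as Ro
        q=np.array(s['tcp_rot'],float)
        R=q if q.shape==(3,3) else (Ro.from_quat(q) if q.size==4 else Ro.from_euler('xyz',q)).as_matrix()
        T=np.eye(4);T[:3,:3]=R;T[:3,3]=s['position'];T=T@f['hand_eye']
        f['R']=T[:3,:3].T; f['t']=-f['R']@T[:3,3]
    return f
def ray(f,u,v):
    d=f['R'].T@(np.linalg.inv(f['mtx'])@[u,v,1]); return -f['R'].T@f['t'],d
def onz(f,u,v,z):
    c,d=ray(f,u,v); return c+d*(z-c[2])/d[2]
def pts(f):
    v,u=np.mgrid[:480,:640]; z=f['depth']; K=f['mtx']
    P=np.stack([(u-K[0,2])/K[0,0]*z,(v-K[1,2])/K[1,1]*z,z],-1)
    W=(P-f['t'])@f['R']; W[z==0]=np.nan; return W
E
python3 - <<'E'
from h import *
import pickle
for n in('scene','side','wrist'):
    f=shot(n); cv2.imwrite(f'pics/{n}0.png',f['image']); pickle.dump(f,open(f'{n}0.pkl','wb'))
    print(n,-f['R'].T@f['t'],f['R'][2],f['s']['tcp_rot'],f['mtx'][0,0])
print(f['s'])
E
```

```text
pics
scene [ 1.06396861 -0.22527976  1.07005203] [-0.53285672  0.15847138 -0.83123435] [-3.14012876e+00 -2.74051673e-04  1.57076987e+00] 526.7725787367983
side [-0.15073551 -0.757572    0.77624796] [ 0.55959868  0.61862223 -0.55150327] [-3.14017051e+00 -2.74413302e-04  1.57080826e+00] 551.5957069988881
wrist [0.54975948 0.07206411 0.37343666] [-0.00205424 -0.28721206 -0.95786482] [-3.14035567e+00 -2.88015351e-04  1.57077884e+00] 406.31970643270677
{'t': 0.1, 'joint_pos': array([-2.15290155e-01,  3.81141530e-01,  1.29814044e+00,  1.72299911e-05,
        1.46358063e+00, -2.15274703e-01]), 'joint_vel': array([-0.00056339,  0.00029493, -0.00050316, -0.00144645, -0.00018788,
        0.00087679]), 'joint_torque': array([ 3.76895419e-03, -4.49219084e+01, -2.31655884e+01, -2.33104493e-04,
        3.63802450e-03,  7.57992581e-06]), 'position': array([5.49753717e-01, 6.14518858e-05, 2.30781598e-01]), 'tcp_rot': array([-3.14035567e+00, -2.88015351e-04,  1.57077884e+00]), 'contact_force': array([-0.39684179,  0.20835718, -0.11056885]), 'moment': array([-0.02619086,  0.04063445,  0.06111021]), 'gripper_force': 0.0, 'gripper_width': 0.08521535294276325}
```

View pics/scene0.png

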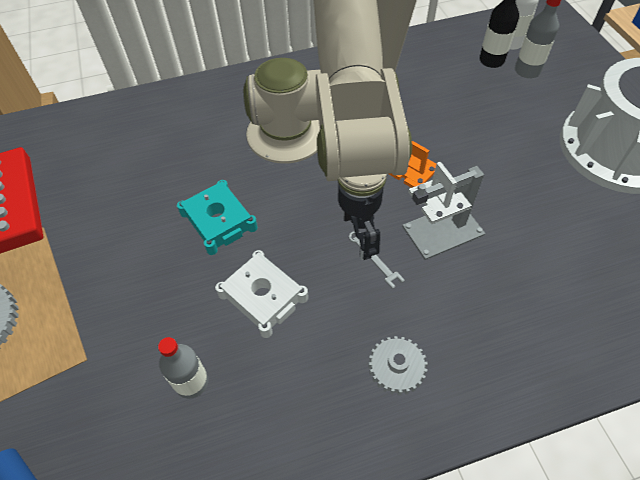

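View pics/side0.png

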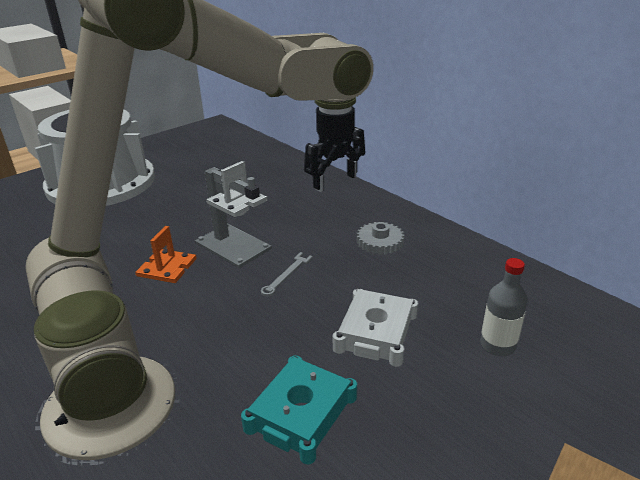

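The scene view shows the white cover (bore at about 261,288), the stand and hanging cap (about 445,195), and the orange and turquoise look-alikes. In the side view the keeper end block is the dark piece at (252,190). I'll measure the stand and the cover next.

Run:
```python
from h import *
import pickle
S=pickle.load(open('scene0.pkl','rb')); D=pickle.load(open('side0.pkl','rb'))
for nm,f,px in(('sc',S,[(261,288),(248,274),(274,298)]),('sd',D,[(376,315),(382,298),(371,327)])):
    print(nm,[onz(f,*p,0.045+(0.012 if i else 0)).round(4) for i,p in enumerate(px)])
for nm,f,(x0,y0,x1,y1) in(('sc',S,(395,150,495,265)),('sd',D,(190,150,275,265))):
    W=pts(f); m=np.zeros((480,640),bool); m[y0:y1,x0:x1]=1
    hsv=cv2.cvtColor(f['image'],cv2.COLOR_BGR2HSV)
    for lo,hi in((.004,.016),(.1,.15),(.193,.206),(.21,.227),(.235,.26)):
        k=m&(W[...,2]>lo)&(W[...,2]<hi)&(W[...,0]>.35)
        P=W[k]
        if len(P)>5:
            r=cv2.minAreaRect((P[:,:2]*1000).astype(np.float32)); print(nm,lo,len(P),np.round(r[0],1),np.round(r[1],1),round(r[2],1))
    I=cv2.resize(f['image'][y0:y1,x0:x1],None,fx=5 if nm=='sc' else 5,fy=5,interpolation=cv2.INTER_CUBIC)
    cv2.imwrite(f'pics/{nm}_crop.png',I)
a=cv2.imread('pics/sc_crop.png');b=cv2.imread('pics/sd_crop.png');h=max(a.shape[0],b.shape[0])
o=np.hstack([cv2.copyMakeBorder(i,0,h-i.shape[0],0,0,0) for i in(a,b)]);print(o.shape)
cv2.imwrite('pics/crops.png',o[:, :] if o.shape[1]<=800 else cv2.resize(o,(800,int(o.shape[0]*800/o.shape[1]))))
```

```text
sc [array([ 0.4875, -0.1952,  0.045 ]), array([ 0.4509, -0.2143,  0.057 ]), array([ 0.5269, -0.1749,  0.057 ])]
sd [array([ 0.479 , -0.1936,  0.045 ]), array([ 0.5159, -0.1749,  0.057 ]), array([ 0.4364, -0.2203,  0.057 ])]
sc 0.004 1949 [474.5 263.6] [208.1 138.7] 72.8
sc 0.1 392 [448.4 252.8] [102.8 145.6] 6.2
sc 0.193 516 [453.2 243.7] [163.4  65.2] 84.1
sc 0.21 188 [457.5 200.5] [64.8 64.6] 12.9
sc 0.235 22 [450.8 230.2] [58.8  9.7] 6.4
sd 0.004 1617 [587.  481.1] [698.4 261.1] 55.1
sd 0.1 248 [425.9 237.1] [ 91.7 156.3] 29.0
sd 0.193 362 [449.7 245.3] [165.6  65.4] 83.3
sd 0.21 219 [448.4 202.1] [66.2 69.2] 0.3
sd 0.235 52 [447.4 233.1] [65.5 12.6] 4.0
(575, 925, 3)
```

View pics/crops.png

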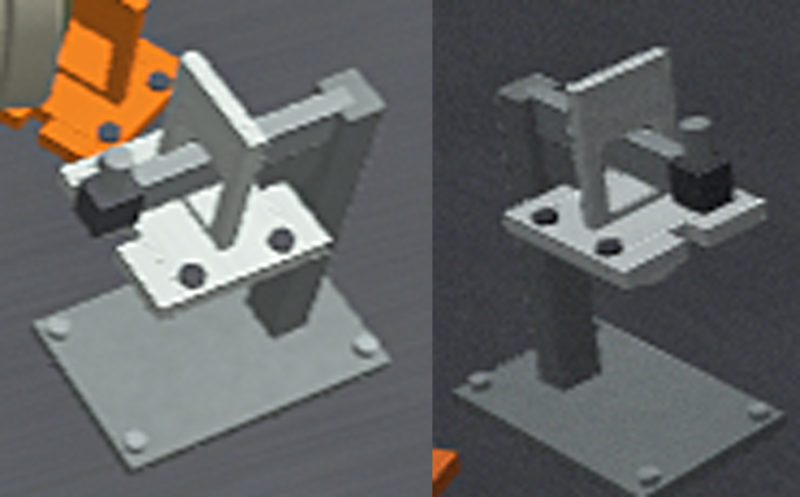

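The crops show the peg pointing along about world -y: the post is at +y, and the pin stands on the dark end block at -y. The lug is across the peg. Next are close wrist views of the cover and the stand.

Run:
```python
from h import *
import pickle
for n,p in(('wc',[.43,-.194,.27]),('ws',[.40,.205,.36])):
    q=arm.solve_ik(p,[np.pi,0,0]); print(q)
    arm.goto(p,[np.pi,0,0]); arm.hold(.2)
    f=shot('wrist'); cv2.imwrite(f'pics/{n}.png',f['image']); pickle.dump(f,open(n+'.pkl','wb')); print(f['s']['t'],f['s']['position'])
a=cv2.imread('pics/wc.png');b=cv2.imread('pics/ws.png')
cv2.imwrite('pics/w2.png',cv2.resize(np.vstack([a,b])[:, :],(0,0),fx=.62,fy=.62))
```

```text
[-6.75550014e-01  2.14228831e-01  1.42697171e+00 -4.44089210e-16
  1.50039211e+00  8.95246313e-01]
1.3833 [ 0.43037115 -0.19340703  0.26980065]
[ 2.09106643e-01  1.32600729e-01  1.27596127e+00 -4.44089210e-16
  1.73303066e+00  1.77990297e+00]
3.15 [0.40034275 0.2044147  0.35979074]
```

View pics/ws.png

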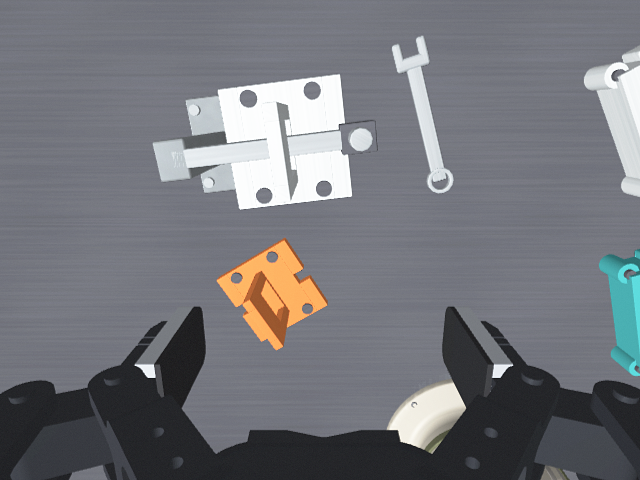

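View pics/wc.png

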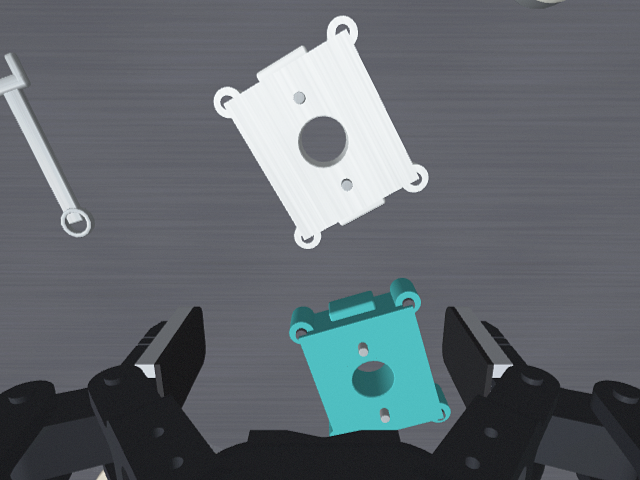

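The wrist views give the pin at (360,139), the flange holes at (249,98), (312,90), (264,195) and (324,188), the bore at (323,141), and the dowels at (299,97) and (347,184). I'll refine these to sub-pixel.

Run:
```python
from h import *
import pickle
def near(mask,p):
    n,l,s,c=cv2.connectedComponentsWithStats(mask.astype(np.uint8)); 
    i=min((i for i in range(1,n) if s[i,4]<6000 and s[i,4]>15),key=lambda i:np.hypot(*(c[i]-p))); return c[i],s[i,4],l==i
f=pickle.load(open('wc.pkl','rb')); g=cv2.cvtColor(f['image'],cv2.COLOR_BGR2GRAY)
_,a,m=near(g<205,(323,141)); ct=max(cv2.findContours(m.astype(np.uint8),0,2)[0],key=len); e=cv2.fitEllipse(ct); print('bore',e,a)
b=onz(f,*e[0],.045); D=[]
for p in((299,97),(347,184)):
    c,a,_=near(g<222,p); w=onz(f,*c,.057); print(p,c,a,w); D.append(w)
d=D[0]-D[1]; print('seat',b,'mid',(D[0]+D[1])/2,'len',np.linalg.norm(d),'yaw',np.degrees(np.arctan2(d[1],d[0])))
f=pickle.load(open('ws.pkl','rb')); g=cv2.cvtColor(f['image'],cv2.COLOR_BGR2GRAY); H=[]
for p in((249,98),(312,90),(324,188),(264,195)):
    c,a,_=near(g<150,p); w=onz(f,*c,.154); print(p,c,a,w); H.append(w)
H=np.array(H); d=(H[1]-H[0]+H[2]-H[3]); e=H[0]-H[3]+H[1]-H[2]
print('cap',H.mean(0),np.linalg.norm(d)/2,np.linalg.norm(e)/2,'dirs',np.degrees([np.arctan2(d[1],d[0]),np.arctan2(e[1],e[0])]))
c=cv2.HoughCircles(cv2.medianBlur(g[100:180,320:400],3),cv2.HOUGH_GRADIENT,1,40,param1=100,param2=10,minRadius=8,maxRadius=18); print(c)
for x,y,r in c[0][:1]: print('pin',onz(f,x+320,y+100,.222),r*(.5-.222)/406)
W=pts(f); k=(W[...,2]>.228)&(W[...,2]<.25); k[:,:200]=0;k[260:]=0
P=W[k]; print('lugtop',cv2.minAreaRect((P[:,:2]*1000).astype(np.float32)),np.median(P[:,2]),len(P))
print('pinz',np.nanmedian(W[134:144,355:365,2]),'flangez',np.nanmedian(W[100:120,330:335,2]),'seatz',)
W=pts(pickle.load(open('wc.pkl','rb')));print(np.nanmedian(W[130:150,365:375,2]))
```

```text
bore ((322.61602783203125, 141.41456604003906), (49.54302978515625, 51.217430114746094), 0.6469420194625854) 2060
(299, 97) [299.1171875  97.375    ] 128 [ 0.51729174 -0.1743176   0.057     ]
(347, 184) [346.37704918 184.27868852] 122 [ 0.44508908 -0.21475     0.057     ]
seat [ 0.48106286 -0.19380284  0.045     ] mid [ 0.48119041 -0.1945338   0.057     ] len 0.0827526641242777 yaw 29.248170082219307
(249, 98) [247.88034188  98.18803419] 234 [0.48643815 0.26432589 0.154     ]
(312, 90) [311.64035088  89.99561404] 228 [0.49263275 0.21251591 0.154     ]
(324, 188) [323.421875 188.      ] 192 [0.4129011 0.2031108 0.154    ]
(264, 195) [263.68586387 195.11518325] 191 [0.40675863 0.25497648 0.154     ]
cap [0.44968266 0.23373227 0.154     ] 0.052203559711441576 0.08025529905437162 dirs [-83.21390141   6.70993032]
[[[41.5 39.5 11.1]]]
pin [0.45746604 0.17754224 0.222     ] 0.0076004933
lugtop ((449.4521789550781, 233.5459747314453), (63.8252067565918, 10.320161819458008), 6.766247749328613) 0.23594306776045193 1662
pinz 0.2221559230831932 flangez 0.15425788597943801 seatz
0.045192710110907294
```

Run:
```python
from h import *
o=[np.pi,0,np.radians(6.75)]; x,y=.4575,.1775
arm.goto([x,y,.26],o); grip(0)
print(arm.movel([x,y,.228],feed=.08),arm.sense()['contact_force'])
print(arm.movel([x,y,.2045],feed=.03,force_limit=35)); s=arm.sense(); print(s['position'],s['contact_force'])
arm.hold(.2)
arm.movel([x,y,.29],feed=.15); grip(.05)
f=shot('wrist');W=pts(f); cv2.imwrite('pics/pr.png',f['image'])
R,t=f['R'],f['t'];
p=f['mtx']@(R@[x,y,.202]+t); u,v=(p[:2]/p[2]).astype(int); print(u,v,f['s']['t'])
if 0<=v<480: print('pinz',np.nanmedian(W[v-3:v+4,u-3:u+4,2]))
```

```text
False [0.40128412 1.17037083 0.21797848]
False
[0.45756274 0.17749853 0.20457189] [ 1.2359299  -0.29514018 -0.04528198]
321 242 7.4417
pinz 0.20223623062659118
```

The pin is down and stays down, with its top at z = 0.202. Now I'll grasp the cap.

Run:
```python
from h import *
x,y=.4496,.2336
arm.movel([x,y,.29],feed=.2)
print(arm.movel([x,y,.206],feed=.1,force_limit=15)); grip(0); s=arm.sense(); print(s['gripper_width'],s['gripper_force'],s['contact_force'],s['position'])
print(arm.movel([x,y,.2145],feed=.04)); s=arm.sense(); print(s['contact_force'],s['moment'],s['position'])
a=np.radians(-82.7); d=np.array([np.cos(a),np.sin(a),0])
p=np.array([x,y,.2145])
print(arm.movel(p+.135*d,feed=.06,force_limit=12)); s=arm.sense(); print(s['contact_force'],s['position'],s['gripper_width'],s['t'])
f=grab_frame('side'); cv2.imwrite('pics/off.png',cv2.resize(f['image'][100:340,150:470],None,fx=2,fy=2))
```

```text
False
0.009446421150684583 59.83447551727295 [-0.73445617  0.46337508  4.60113708] [0.44976096 0.23375592 0.20647344]
False
[-0.33801171 -0.04126531 -5.57658012] [-0.00652722 -0.00396241  0.01657536] [0.44948822 0.23353439 0.21431886]
False
[-0.50634256 -0.40165935 -4.11244285] [0.46671868 0.0998515  0.21452003] 0.00884500548046608 12.125
```

View pics/off.png

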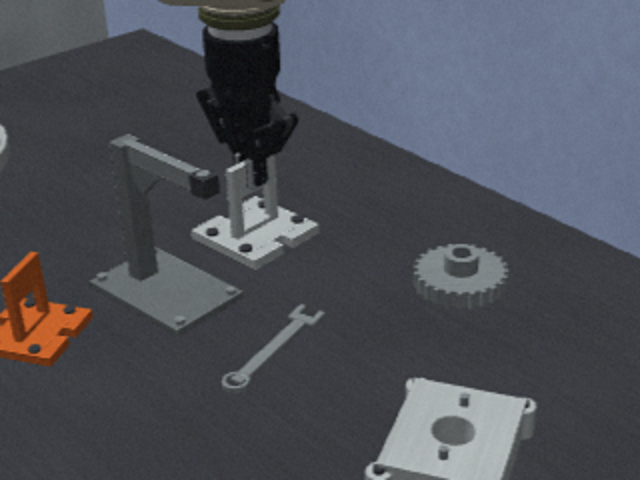

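The cap is clear of the peg and gripped upright. Next I carry it over the cover and lower it.

Run:
```python
from h import *
o=[np.pi,0,np.radians(-60.75)]; x,y=.4811,-.1941
s=arm.sense()['position']; arm.movel([s[0],s[1],.24],feed=.2)
arm.goto([x,y,.19],o); arm.hold(.2)
print(arm.movel([x,y,.145],feed=.1,force_limit=8),arm.sense()['contact_force'])
h=arm.movel([x,y,.109],feed=.03,force_limit=8); s=arm.sense(); print(h,s['contact_force'],s['moment'],s['position'],s['tcp_rot'],s['t'])
f=grab_frame('scene'); cv2.imwrite('pics/low.png',cv2.resize(f['image'][170:350,180:400],None,fx=3,fy=3))
```

```text
False [ 0.66894356 -0.3157294  -3.59726046]
True [0.24727163 0.25748089 6.79548926] [0.00174044 0.15218137 0.01591604] [ 0.48122108 -0.19400922  0.10949761] [-3.14139039e+00  2.26528266e-04 -1.06035018e+00] 15.5333
```

View pics/low.png

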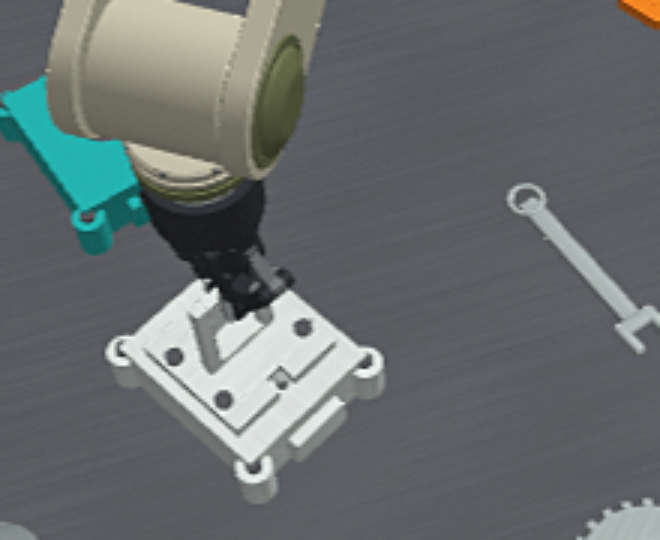

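The cap is down, with a dowel visible in the notch at (281,380) and contact at the expected seated height. I'll release and check.

Run:
```python
from h import *
grip(.05); x,y=.4811,-.1941
arm.movel([x,y,.25],feed=.15); 
c=np.radians(-60.75); arm.movel([x-.06*np.cos(c),y-.06*np.sin(c),.30],feed=.2); arm.hold(.3)
f=shot('wrist');W=pts(f); m=(np.hypot(W[...,0]-x,W[...,1]-y)<.045)
k=m&(abs(W[...,2]-.057)<.012)
A=np.c_[W[k][:,:2]-[x,y],np.ones(k.sum())]; print('flange top plane',np.linalg.lstsq(A,W[k][:,2],rcond=None)[0],np.percentile(W[k][:,2],[5,50,95]))
l=W[m&(W[...,2]>.13)]; print('lug',cv2.minAreaRect((l[:,:2]*1000).astype(np.float32)),np.median(l[:,2]))
s=arm.sense(); print(s['contact_force'],s['t'])
cv2.imwrite('pics/end.png',f['image'])
```

```text
flange top plane [-2.45750328e-03  9.49056169e-05  5.70006973e-02] [0.05564597 0.05707703 0.05868272]
lug ((478.75628662109375, -189.8128204345703), (40.46833419799805, 75.46489715576172), 29.18024444580078) 0.3836153439900869
[ 0.64731601  0.57844603 -0.95216842] 18.0333
```

View pics/end.png

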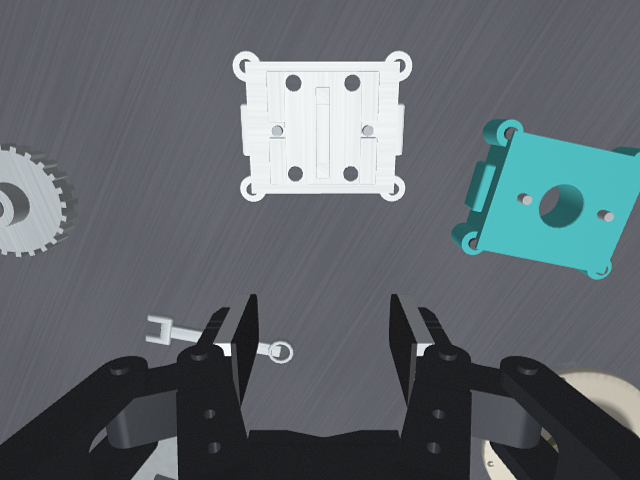

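The flange top is level at 57.0 mm, which is flush. Both dowels, at (277,130) and (367,130), sit in the notches.

```bash
python3 -c "
from h import *
print(job.hand_in())"
```

```text
the job is handed in; nothing more can be done
None
```

The job is handed in: the keeper pin clicked and stays down, the cap sits flush on the cover over both dowels and is let go, and the arm never went near the gear, oil bottle or spanner (about 18 s of the 48 s used).

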